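# Pack bisque tiles on the carrier board under its spring clip

## Robot

A 6-joint arm with a two-finger parallel gripper is mounted at the origin on the work surface. World frame = base frame: x ahead of the robot, y to its left, z up, the work surface at z = 0. Lengths are in m, angles in rad, forces in N, time in s.
With the tool pointing down it reaches from about 0.35 to 1 m from the base axis. Payload 7.1 kg.
Tool frame: the origin (TCP) lies between the finger pads; the fingertips stand 22 mm ahead of it and the grasp point (between the pads) lies 3 mm ahead of it; x points along the fingers, y is the direction in which the jaws open and shut, and the axes are right-handed (so a half turn about x gives the same grasp; the last joint's range is limited). The gripper opens to 85 mm and grips with 20 to 120 N. Pads are 22 mm wide; open, the fingers measure 114 mm over their backs; the gripper's body (76 mm by 85 mm) begins 54 mm behind the grasp point. The pads swing forward as they close: fully open they stand 13 mm farther back than shut.
Start: joints at [-1.323, 0.423, 1.63, -0, 1.089, -0.019], TCP at [0.165, -0.603, 0.253] pointing down, gripper open.
Joint ranges: [-3, 3], [-0.9, 2.11], [0.09, 2.58], [-1.31, 4.45], [0.11, 2.69], [-2.54, 2.54]. Speed limits (rad/s): [2.39, 2.39, 3.01, 3.14, 3.14, 3.14].

## Interface

Orientations are given as a rotation vector (axis times angle).
In Python, from rig import manip gives the robot as it stands. The module is installed in compiled form; this text tells all that it offers. Calls block until the motion is done:
- manip.move_to(position, orientation): joint-space move of the TCP to a pose.
- manip.servo_line(position, orientation=None, rate=0.15): straight line of the TCP; orientation=None keeps the orientation; rate is the mean speed in m/s.
- manip.set_joints(angles): joint-space move.
- manip.command_gripper(opening, f_grip=None): finger opening in m; f_grip is the grip in N (None keeps the last); returns when the fingers have stopped.
- manip.hold(seconds).
- manip.solve_ik(position, orientation): joint angles nearest the present ones, or None.
- manip.camera(name): name is "scene" or "top" or "wrist"; returns a dict with "image" (420x560x3 uint8, red, green, blue), "fx", "fy", "cx", "cy" (pixels), "cam_to_world" (4x4, takes a point from camera to world coordinates); the wrist camera has in their place "mount" (4x4, takes a point from camera to tool coordinates, whose origin is the TCP and whose axes are the tool frame's). Camera axes: x right, y down, z forward; pixel columns grow to the right and rows downward; lengths in m; the calibration is good to about 2 mm. A picture is of the moment at which its call begins: read the wrist's pose just before it. There is no depth.
A pose or a line that the arm cannot do raises manip.IKError and nothing moves.
- manip.sign_off(): hands the job in, once; it reports no verdict.
Readings, each from a call of its own:
- manip.get_time(): time.
- manip.get_joint_positions(): joint angles.
- manip.get_joint_vel(): joint speeds.
- manip.get_tau(): joint torques, N m.
- manip.get_position(): TCP position.
- manip.get_ee_rot(): TCP orientation.
- manip.get_contact_force(): force on the tool from outside, world axes, zero at the start.
- manip.get_torque(): the same for the moment, N m.
- manip.get_width(): finger opening in m.
Only numpy, scipy, OpenCV 4.12 (cv2) and the standard library are available. Lean on these libraries where they do the work, as an engineer would, in place of code of your own. Each camera call takes 0.05 s, during which the arm holds its last target. There are 200 camera calls.

## Task

Pack all the terracotta tiles on the carrier board: raise the spring clip until it stays up, slide the tiles in beneath it in one squared-up pile against the stop posts, centred between the low rails, with a plasterboard sheet on top of every tile (the top one too), then lower the clip onto the top sheet. The tiles are brittle: hold them with a light grip (each finger about 20 to 30 N, never over 70 N), and lower the clip gently, never with more than 30 N on the load; leave the other things on the bench where they are.

Things in the scene. Friction and masses are not known exactly. Their poses are not given: they have to be found in the camera images.
- carrier: Dark wooden carrier board 240 x 90 x 12 mm, fixed. Origin: centre of underside; x along it from the open (robot) end to the clip end, z up. Two stop posts (56 mm tall above the board, y = +-24 mm, 16 wide) have their front faces at x = +60 mm. Two rails 6 mm high flank the far end of the loading place (x = 14 to 59 mm, inner faces y = +-35 mm).
- seat (a point): The loading place: point on the board's top face (12 mm above the bench, 12 mm before the board's origin) where the centre of the bottom tile's underside belongs, leaving 2 mm to the stop posts. Axes as the carrier's. All further layers belong straight above it.
- clip: Spring clip; origin on its hinge, axes as the carrier's at angle 0 (down, foot just above bare board); it turns about carrier y to 1.25 rad (raised, stop). Damped over-centre spring: above 0.93 rad it holds itself raised, below it presses down (0.5 N m at 0, about 6 N at the knob; 0.2 N m at 0.64). Rests near 0.42 on two tiles and two sheets, 0.64 on three and three.
- clip_hinge (a point): Point on the clip's hinge axis: on the board's centre line, 85 mm from the board's origin along x, 45 mm above its top face. Axes as the carrier's. The steel arm, 16 mm wide, runs from here towards the open end.
- clip_knob (a point): Centre of the clip's black knob: cylinder 18 mm diameter, 30 mm long along carrier y, pinched on its two flat ends. Swings on an 81 mm radius about the hinge: at 0 rad 80 mm before it (towards the open end) and 11 mm below, at 1.25 rad 35 mm before and 73 mm above.
- clip_foot (a point): Centre of the clip's rubber foot, 12 mm diameter, 24 mm wide, 30 mm below the knob along its stem, 75 mm from the hinge (37 mm below it at 0 rad); it presses on the load. Raised, it still hangs 90 mm above the last 28 mm or so of the loading place, so layers go in beneath it from the open end.
- tile1: Bisque-fired terracotta tile, 140 (x) x 60 (y) x 10 mm, about 0.15 kg, brittle. Origin: centre of its underside. Alike and interchangeable; two or three tiles are present.
- tile2: Bisque-fired terracotta tile, 140 (x) x 60 (y) x 10 mm, about 0.15 kg, brittle. Origin: centre of its underside. Alike and interchangeable; two or three tiles are present.
- tile3: Bisque-fired terracotta tile, 140 (x) x 60 (y) x 10 mm, about 0.15 kg, brittle. Origin: centre of its underside. Alike and interchangeable; two or three tiles are present.
- sheet1: Off-white plasterboard separator sheet, 140 (x) x 60 (y) x 6 mm, 35 g. Origin: centre of its underside. Alike and interchangeable; there are always three, a spare one is left out.
- sheet2: Off-white plasterboard separator sheet, 140 (x) x 60 (y) x 6 mm, 35 g. Origin: centre of its underside. Alike and interchangeable; there are always three, a spare one is left out.
- sheet3: Off-white plasterboard separator sheet, 140 (x) x 60 (y) x 6 mm, 35 g. Origin: centre of its underside. Alike and interchangeable; there are always three, a spare one is left out.
- cup: Bystander: white cup, 74 mm wide, 85 mm tall. Origin: centre of underside.
- jar: Bystander: amber glass jar, 60 mm wide, 80 mm tall. Origin: centre of underside.
- brush: Bystander: brush 170 mm long lying beyond the board. Origin: about its middle, underside.
- spatula: Bystander: spatula 190 mm long lying beyond the board. Origin: about its middle, underside.
- rib: Bystander: wooden shaping rib, 90 x 50 x 12 mm. Origin: centre of underside.
- bowl_weight: Bystander: blue glazed weight, 66 mm wide, 52 mm tall. Origin: centre of underside.
Mind the look-alikes: they are no part of the job. Leave any pink or red look-alike of the sheet2 alone.

How it is judged:
On the way, in this order (a step that is already met when the one before it is completed fails the run):
1. the clip is raised and stays up (z of clip_knob in the frame of clip_hinge above 0.06 m and contact force between the fingers and clip below 0.1 N), for 0.2 s.
2. all the tiles are piled at the loading place under the raised clip, each with a sheet on top, and let go (x of tile1 in the frame of seat between -0.008 and 0.008 m and y of tile1 in the frame of seat between -0.009 and 0.009 m and angle between the x axis of each of tile1, tile2, tile3 and the x axis of carrier, either way round below 0.14 rad and angle between each of tile1, tile2, tile3's own z axis and vertical below 0.08 rad and ((z of sheet1 in the frame of tile1 between 0.008 and 0.012 m and horizontal distance between sheet1 and tile1 below 0.014 m and angle between the x axis of sheet1 and the x axis of tile1, either way round below 0.14 rad) or (z of sheet2 in the frame of tile1 between 0.008 and 0.012 m and horizontal distance between sheet2 and tile1 below 0.014 m and angle between the x axis of sheet2 and the x axis of tile1, either way round below 0.14 rad) or (z of sheet3 in the frame of tile1 between 0.008 and 0.012 m and horizontal distance between sheet3 and tile1 below 0.014 m and angle between the x axis of sheet3 and the x axis of tile1, either way round below 0.14 rad)) and (z of tile1 in the frame of seat below 0.0025 m or (z of sheet1 in the frame of tile1 between -0.008 and -0.004 m and horizontal distance between sheet1 and tile1 below 0.014 m and angle between the x axis of sheet1 and the x axis of tile1, either way round below 0.14 rad) or (z of sheet2 in the frame of tile1 between -0.008 and -0.004 m and horizontal distance between sheet2 and tile1 below 0.014 m and angle between the x axis of sheet2 and the x axis of tile1, either way round below 0.14 rad) or (z of sheet3 in the frame of tile1 between -0.008 and -0.004 m and horizontal distance between sheet3 and tile1 below 0.014 m and angle between the x axis of sheet3 and the x axis of tile1, either way round below 0.14 rad)) and x of tile2 in the frame of seat between -0.008 and 0.008 m and y of tile2 in the frame of seat between -0.009 and 0.009 m and ((z of sheet1 in the frame of tile2 between 0.008 and 0.012 m and horizontal distance between sheet1 and tile2 below 0.014 m and angle between the x axis of sheet1 and the x axis of tile2, either way round below 0.14 rad) or (z of sheet2 in the frame of tile2 between 0.008 and 0.012 m and horizontal distance between sheet2 and tile2 below 0.014 m and angle between the x axis of sheet2 and the x axis of tile2, either way round below 0.14 rad) or (z of sheet3 in the frame of tile2 between 0.008 and 0.012 m and horizontal distance between sheet3 and tile2 below 0.014 m and angle between the x axis of sheet3 and the x axis of tile2, either way round below 0.14 rad)) and (z of tile2 in the frame of seat below 0.0025 m or (z of sheet1 in the frame of tile2 between -0.008 and -0.004 m and horizontal distance between sheet1 and tile2 below 0.014 m and angle between the x axis of sheet1 and the x axis of tile2, either way round below 0.14 rad) or (z of sheet2 in the frame of tile2 between -0.008 and -0.004 m and horizontal distance between sheet2 and tile2 below 0.014 m and angle between the x axis of sheet2 and the x axis of tile2, either way round below 0.14 rad) or (z of sheet3 in the frame of tile2 between -0.008 and -0.004 m and horizontal distance between sheet3 and tile2 below 0.014 m and angle between the x axis of sheet3 and the x axis of tile2, either way round below 0.14 rad)) and x of tile3 in the frame of seat between -0.008 and 0.008 m and y of tile3 in the frame of seat between -0.009 and 0.009 m and ((z of sheet1 in the frame of tile3 between 0.008 and 0.012 m and horizontal distance between sheet1 and tile3 below 0.014 m and angle between the x axis of sheet1 and the x axis of tile3, either way round below 0.14 rad) or (z of sheet2 in the frame of tile3 between 0.008 and 0.012 m and horizontal distance between sheet2 and tile3 below 0.014 m and angle between the x axis of sheet2 and the x axis of tile3, either way round below 0.14 rad) or (z of sheet3 in the frame of tile3 between 0.008 and 0.012 m and horizontal distance between sheet3 and tile3 below 0.014 m and angle between the x axis of sheet3 and the x axis of tile3, either way round below 0.14 rad)) and (z of tile3 in the frame of seat below 0.0025 m or (z of sheet1 in the frame of tile3 between -0.008 and -0.004 m and horizontal distance between sheet1 and tile3 below 0.014 m and angle between the x axis of sheet1 and the x axis of tile3, either way round below 0.14 rad) or (z of sheet2 in the frame of tile3 between -0.008 and -0.004 m and horizontal distance between sheet2 and tile3 below 0.014 m and angle between the x axis of sheet2 and the x axis of tile3, either way round below 0.14 rad) or (z of sheet3 in the frame of tile3 between -0.008 and -0.004 m and horizontal distance between sheet3 and tile3 below 0.014 m and angle between the x axis of sheet3 and the x axis of tile3, either way round below 0.14 rad)) and z of clip_knob in the frame of clip_hinge above 0.06 m and contact force between the fingers and tile1 below 0.1 N and contact force between the fingers and tile2 below 0.1 N and contact force between the fingers and tile3 below 0.1 N and contact force between the fingers and sheet1 below 0.1 N and contact force between the fingers and sheet2 below 0.1 N and contact force between the fingers and sheet3 below 0.1 N), for 0.2 s.
At the end, for the whole second after the job is handed in: Every tile present lies flat in one pile at the seat (within 8 mm along, 9 mm across, 0.14 rad of square), the bottom one on the board, the others on a sheet, each with a sheet directly on it (within 14 mm, 0.14 rad), all at rest; the clip presses on a sheet with over 0.7 N (x of tile1 in the frame of seat between -0.008 and 0.008 m and y of tile1 in the frame of seat between -0.009 and 0.009 m and angle between the x axis of each of tile1, tile2, tile3 and the x axis of carrier, either way round below 0.14 rad and angle between each of tile1, tile2, tile3's own z axis and vertical below 0.08 rad and ((z of sheet1 in the frame of tile1 between 0.008 and 0.012 m and horizontal distance between sheet1 and tile1 below 0.014 m and angle between the x axis of sheet1 and the x axis of tile1, either way round below 0.14 rad) or (z of sheet2 in the frame of tile1 between 0.008 and 0.012 m and horizontal distance between sheet2 and tile1 below 0.014 m and angle between the x axis of sheet2 and the x axis of tile1, either way round below 0.14 rad) or (z of sheet3 in the frame of tile1 between 0.008 and 0.012 m and horizontal distance between sheet3 and tile1 below 0.014 m and angle between the x axis of sheet3 and the x axis of tile1, either way round below 0.14 rad)) and (z of tile1 in the frame of seat below 0.0025 m or (z of sheet1 in the frame of tile1 between -0.008 and -0.004 m and horizontal distance between sheet1 and tile1 below 0.014 m and angle between the x axis of sheet1 and the x axis of tile1, either way round below 0.14 rad) or (z of sheet2 in the frame of tile1 between -0.008 and -0.004 m and horizontal distance between sheet2 and tile1 below 0.014 m and angle between the x axis of sheet2 and the x axis of tile1, either way round below 0.14 rad) or (z of sheet3 in the frame of tile1 between -0.008 and -0.004 m and horizontal distance between sheet3 and tile1 below 0.014 m and angle between the x axis of sheet3 and the x axis of tile1, either way round below 0.14 rad)) and x of tile2 in the frame of seat between -0.008 and 0.008 m and y of tile2 in the frame of seat between -0.009 and 0.009 m and ((z of sheet1 in the frame of tile2 between 0.008 and 0.012 m and horizontal distance between sheet1 and tile2 below 0.014 m and angle between the x axis of sheet1 and the x axis of tile2, either way round below 0.14 rad) or (z of sheet2 in the frame of tile2 between 0.008 and 0.012 m and horizontal distance between sheet2 and tile2 below 0.014 m and angle between the x axis of sheet2 and the x axis of tile2, either way round below 0.14 rad) or (z of sheet3 in the frame of tile2 between 0.008 and 0.012 m and horizontal distance between sheet3 and tile2 below 0.014 m and angle between the x axis of sheet3 and the x axis of tile2, either way round below 0.14 rad)) and (z of tile2 in the frame of seat below 0.0025 m or (z of sheet1 in the frame of tile2 between -0.008 and -0.004 m and horizontal distance between sheet1 and tile2 below 0.014 m and angle between the x axis of sheet1 and the x axis of tile2, either way round below 0.14 rad) or (z of sheet2 in the frame of tile2 between -0.008 and -0.004 m and horizontal distance between sheet2 and tile2 below 0.014 m and angle between the x axis of sheet2 and the x axis of tile2, either way round below 0.14 rad) or (z of sheet3 in the frame of tile2 between -0.008 and -0.004 m and horizontal distance between sheet3 and tile2 below 0.014 m and angle between the x axis of sheet3 and the x axis of tile2, either way round below 0.14 rad)) and x of tile3 in the frame of seat between -0.008 and 0.008 m and y of tile3 in the frame of seat between -0.009 and 0.009 m and ((z of sheet1 in the frame of tile3 between 0.008 and 0.012 m and horizontal distance between sheet1 and tile3 below 0.014 m and angle between the x axis of sheet1 and the x axis of tile3, either way round below 0.14 rad) or (z of sheet2 in the frame of tile3 between 0.008 and 0.012 m and horizontal distance between sheet2 and tile3 below 0.014 m and angle between the x axis of sheet2 and the x axis of tile3, either way round below 0.14 rad) or (z of sheet3 in the frame of tile3 between 0.008 and 0.012 m and horizontal distance between sheet3 and tile3 below 0.014 m and angle between the x axis of sheet3 and the x axis of tile3, either way round below 0.14 rad)) and (z of tile3 in the frame of seat below 0.0025 m or (z of sheet1 in the frame of tile3 between -0.008 and -0.004 m and horizontal distance between sheet1 and tile3 below 0.014 m and angle between the x axis of sheet1 and the x axis of tile3, either way round below 0.14 rad) or (z of sheet2 in the frame of tile3 between -0.008 and -0.004 m and horizontal distance between sheet2 and tile3 below 0.014 m and angle between the x axis of sheet2 and the x axis of tile3, either way round below 0.14 rad) or (z of sheet3 in the frame of tile3 between -0.008 and -0.004 m and horizontal distance between sheet3 and tile3 below 0.014 m and angle between the x axis of sheet3 and the x axis of tile3, either way round below 0.14 rad)) and linear speed of each of tile1, tile2, tile3 below 0.02 m/s and (contact force between clip and sheet1 above 0.7 N or contact force between clip and sheet2 above 0.7 N or contact force between clip and sheet3 above 0.7 N)); the robot touches nothing.
It fails at once if a tile is squeezed with more than 70 N (contact force between the fingers and tile1 above 140 N or contact force between the fingers and tile2 above 140 N or contact force between the fingers and tile3 above 140 N).
It fails at once if the clip is forced onto the load with more than 30 N (contact force between clip and tile1 above 30 N or contact force between clip and tile2 above 30 N or contact force between clip and tile3 above 30 N or contact force between clip and sheet1 above 30 N or contact force between clip and sheet2 above 30 N or contact force between clip and sheet3 above 30 N).
It fails at once if another thing on the bench is moved more than 5 cm (distance of any of cup, jar, brush, spatula, rib, bowl_weight from where it was at the start of the episode above 0.05 m).
Of tile1, tile2, tile3 only 2 to 3 are there at a start; the rules pass over those that are not, and their reading is None.
At some moment in a run one of tile1, tile2, tile3, sheet1, sheet2, sheet3 may be knocked a few centimetres aside while the robot is not near it.
It also fails if it takes over 210 s, if anything falls off the work surface, if the arm or the gripper's body presses on something with over 40 N, if the wrist force passes 120 N, or if a joint passes its speed limit or range.

## Working session

There is one attempt and no reset: what is moved stays moved. The work goes in short steps, each a Python script; the robot and the scene stay as the last script left them, time stands still between calls to the robot, and variables do not carry over. Pictures are saved under pics/ and viewed, about 12 in all and at most 16, crops included, and the job is handed in when it is done.

```bash
mkdir -p pics; python3 - <<'E'
from rig import manip
import cv2,pickle
for n in("top","scene"):
    c=manip.camera(n); pickle.dump(c,open(f'pics/{n}0.pkl','wb'))
    cv2.imwrite(f'pics/{n}0.png',c["image"][:,:,::-1]); print(n,c["fx"],c["cx"],c["cy"],c["cam_to_world"].round(3).tolist())
print(manip.get_ee_rot(),manip.get_time(),manip.camera("wrist")["mount"])
E
```

```text
top 436.9851201487416 283.22761533510936 210.54872703672083 [[0.016, -0.994, 0.104, 0.389], [-1.0, -0.014, 0.022, -0.01], [-0.02, -0.104, -0.994, 1.251], [0.0, 0.0, 0.0, 1.0]]
scene 488.1982606291119 268.079948544452 211.77349263130182 [[0.642, 0.663, -0.384, 1.046], [0.766, -0.557, 0.32, -0.446], [-0.001, -0.5, -0.866, 1.256], [0.0, 0.0, 0.0, 1.0]]
[ 2.07929227  0.28049058 -2.07962898] 0.1 [[-1.72028761e-03 -2.79641624e-01  9.60102913e-01 -1.21273300e-01]
 [ 9.99998519e-01 -4.24556197e-04  1.66811438e-03  6.09604354e-04]
 [-5.88565731e-05  9.60104360e-01  2.79641940e-01 -7.05327822e-02]
 [ 0.00000000e+00  0.00000000e+00  0.00000000e+00  1.00000000e+00]]
```

View pics/top0.png

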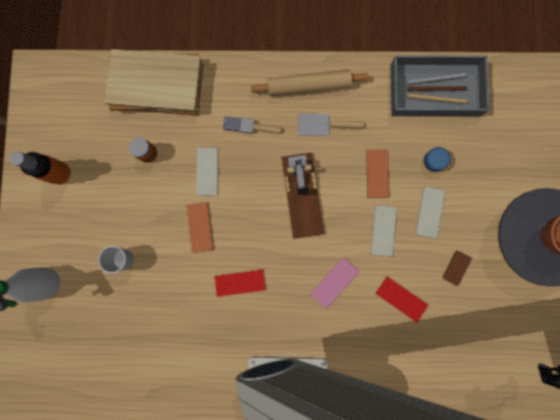

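View pics/scene0.png

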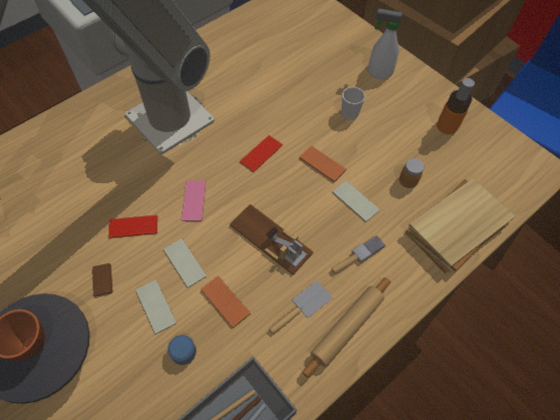

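Tiles (terracotta) at top px (200,227) and (377,173). Sheets (off-white) are at (207,171), (384,230) and (431,212). The look-alikes to leave alone are red (240,283) and (402,299), and pink (335,283). Next I segment these, and move the arm aside to get an unobstructed view.

```bash
cat > h.py <<'E'
from rig import manip
import numpy as np,cv2
from scipy.spatial.transform import Rotation as R
def ray(c,T,uv,z):
    uv=np.atleast_2d(uv).astype(float)
    d=np.c_[(uv[:,0]-c["cx"])/c["fx"],(uv[:,1]-c["cy"])/c["fy"],np.ones(len(uv))]@T[:3,:3].T
    return (T[:3,3]+d*((z-T[2,3])/d[:,2])[:,None])[:,:2]
def proj(c,T,P):
    p=(np.atleast_2d(P)-T[:3,3])@T[:3,:3]
    return np.c_[p[:,0]/p[:,2]*c["fx"]+c["cx"],p[:,1]/p[:,2]*c["fy"]+c["cy"]]
def masks(im):
    h=cv2.cvtColor(im,cv2.COLOR_RGB2HSV); H,S,V=cv2.split(h)
    t=((H>=5)&(H<=11)&(S>150)&(V>90))
    s=((S<60)&(V>120))
    return {'tile':t.astype(np.uint8),'sheet':s.astype(np.uint8),'dark':((V<100)).astype(np.uint8)}
def find(c,T,kind,z=None,amin=100,amax=1e9):
    z={'tile':.010,'sheet':.006}[kind] if z is None else z
    m=cv2.morphologyEx(masks(c["image"])[kind],cv2.MORPH_OPEN,np.ones((3,3)))
    out=[]
    for k in cv2.findContours(m,cv2.RETR_EXTERNAL,cv2.CHAIN_APPROX_NONE)[0]:
        if cv2.contourArea(k)<amin: continue
        P=ray(c,T,k[:,0],z)*1000
        (x,y),(w,l),a=cv2.minAreaRect(P.astype(np.float32))
        if w>l: w,l=l,w
        else: a+=90
        if not(45<w<75 and 120<l<160): continue
        a=(a+90)%180-90
        out.append((x/1000,y/1000,np.radians(a),w,l,*k[:,0].mean(0)))
    return out
def down(yaw,tilt=0):  # tool x down, tool y = horizontal at yaw+90deg; long axis along yaw
    X=np.array([0,0,-1.]); Y=np.array([-np.sin(yaw),np.cos(yaw),0]); M=np.c_[X,Y,np.cross(X,Y)]
    return M
def rv(M): return R.from_matrix(M).as_rotvec()
def wristT(c,p,r):
    T=np.eye(4);T[:3,:3]=R.from_rotvec(r).as_matrix();T[:3,3]=p
    return T@c["mount"]
def wshot():
    p,r=manip.get_position(),manip.get_ee_rot(); c=manip.camera("wrist"); return c,wristT(c,p,r)
E
python3 - <<'E'
from h import *
import pickle
print('j',manip.get_joint_positions(),R.from_rotvec(manip.get_ee_rot()).as_matrix().round(2).tolist())
c=pickle.load(open('pics/top0.pkl','rb'))
for k in('tile','sheet'):
    for o in find(c,c["cam_to_world"],k): print(k,np.round(o,3))
T=c["cam_to_world"]
print('board px->world', ray(c,T,[[282,156],[318,152],[325,233],[292,238],[299,195]],.012).round(3))
im=c["image"]; print([im[int(b),int(a)].tolist() for a,b in[(200,227),(377,173),(240,283),(402,299),(207,171),(384,230),(335,283)]])
for q in [(.40,-.0,.35),(.42,0,.33)]:
  for yaw in(0,np.pi):
    print(q,yaw,manip.solve_ik(q,rv(down(yaw))))
E
```

```text
j [-1.32301804e+00  4.23717534e-01  1.63051817e+00 -1.09085423e-05
  1.08859703e+00 -1.90215469e-02] [[-0.0, 0.26, -0.96], [0.0, -0.96, -0.26], [-1.0, -0.0, -0.0]]
tile [4.67000e-01 2.55000e-01 1.44000e-01 5.32270e+01 1.27107e+02 2.00104e+02
 2.30110e+02]
tile [ 6.29000e-01 -2.50000e-01 -4.00000e-03  5.16070e+01  1.31288e+02
  3.77182e+02  1.73448e+02]
sheet [ 4.66000e-01 -2.68000e-01 -9.50000e-02  6.16430e+01  1.39923e+02
  3.83296e+02  2.30637e+02]
sheet [ 5.20000e-01 -4.01000e-01 -1.93000e-01  6.15960e+01  1.40040e+02
  4.30023e+02  2.12000e+02]
sheet [6.31000e-01 2.42000e-01 3.20000e-02 6.11900e+01 1.36689e+02 2.06808e+02
 1.71000e+02]
board px->world [[ 0.676  0.023]
 [ 0.689 -0.081]
 [ 0.455 -0.102]
 [ 0.44  -0.009]
 [ 0.563 -0.027]]
[[154, 93, 62], [155, 93, 63], [162, 37, 35], [158, 30, 27], [159, 158, 144], [159, 159, 146], [170, 115, 139]]
(0.4, -0.0, 0.35) 0 [-2.97543902e-02 -4.47786299e-02  1.98164807e+00 -4.44089210e-16
  1.20472321e+00 -1.60055072e+00]
(0.4, -0.0, 0.35) 3.141592653589793 [-0.02975439 -0.04477863  1.98164807  0.          1.20472321  1.54104194]
(0.42, 0, 0.33) 0 [-2.83371256e-02  1.30601915e-02  1.97279351e+00 -4.44089210e-16
  1.15573895e+00 -1.59913345e+00]
(0.42, 0, 0.33) 3.141592653589793 [-0.02833713  0.01306019  1.97279351  0.          1.15573895  1.5424592 ]
```

```bash
python3 - <<'E'
from h import *
import pickle
manip.move_to([.53,-.045,.25],rv(down(.11)))
c,T=wshot(); c["T"]=T; pickle.dump(c,open('pics/w1.pkl','wb'))
t=manip.camera("top"); pickle.dump(t,open('pics/top1.pkl','wb'))
print(c["fx"],c["cx"],c["cy"],manip.get_position(),manip.get_time())
a=cv2.resize(c["image"],(800,600),interpolation=cv2.INTER_CUBIC)
cv2.imwrite('pics/w1.png',a[:,:,::-1])
cv2.imwrite('pics/top1.png',t["image"][:,:,::-1])
E
```

```text
352.03882477231565 279.0205824127725 204.77522165622523 [ 0.53004508 -0.04561354  0.25003504] 2.625
```

View pics/w1.png

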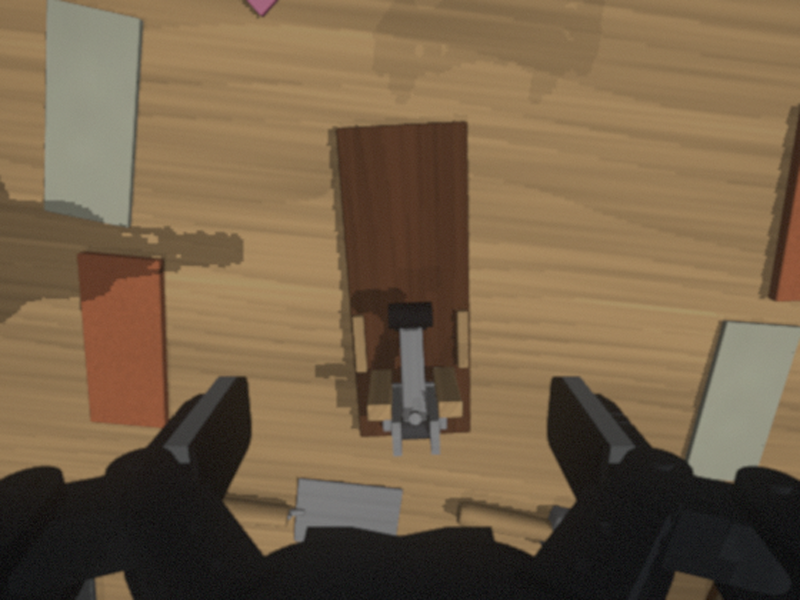

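View pics/top1.png

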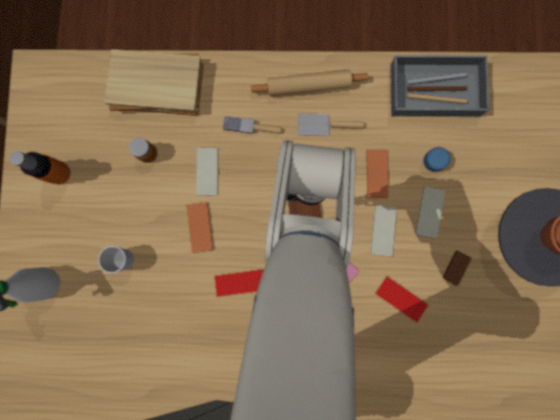

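The wrist view (800x600) shows the empty board with top-face corners near (337,129), (467,122), (470,431) and (361,436). The clip is down with its knob at (410,315). The second top view shows no third tile, so I need two tiles and two sheets. Now I fit the carrier pose.

```bash
python3 - <<'E'
from h import *
import pickle
from scipy.optimize import least_squares
c=pickle.load(open('pics/w1.pkl','rb'));T=c["T"]
s=560/800
uv=(np.array([[337,129],[467,122],[470,431],[361,436]])+.5)*s-.5
L=np.array([[-.12,-.045,.012],[-.12,.045,.012],[.12,.045,.012],[.12,-.045,.012]])
def W(p,L): 
    return np.c_[L[:,:2]@np.array([[np.cos(p[2]),np.sin(p[2])],[-np.sin(p[2]),np.cos(p[2])]])+p[:2],L[:,2]]
for flip in (1,-1):
    LL=L.copy();LL[:,1]*=flip
    r=least_squares(lambda p:(proj(c,T,W(p,LL))-uv).ravel(),[.565,-.042,.1])
    print(flip,r.x,r.fun.round(1),r.cost)
    if flip==-1 or r.cost<100: best=r.x if r.cost<100 else None
print('wrist rays',ray(c,T,uv,.012).round(4).tolist())
t=pickle.load(open('pics/top0.pkl','rb'))
for p in [least_squares(lambda p:(proj(c,T,W(p,L*[1,f,1]))-uv).ravel(),[.565,-.042,.1]).x for f in(1,-1)]:
    print('top px',proj(t,t["cam_to_world"],W(p,L)).round(1).tolist())
    print('knob w px', (proj(c,T,W(p,np.array([[.005,0,.055]])))/s).round(1), 'foot/hinge')
for k in('tile','sheet'):
    for o in find(c,T,k): print(k,np.round(o,3))
E
```

```text
1 [ 0.56345204 -0.03543255  0.15724501] [-1.  -1.   0.8 -0.8  0.7  1.5 -0.5  1.2] 3.912168871010235
-1 [ 0.56661238 -0.03529026  0.15533725] [ 91.7  -2.2 -91.9   7.2 -77.1   7.   76.6   0.5] 14386.663011507657
wrist rays [[0.4528, -0.0976], [0.4387, -0.0105], [0.6731, 0.0267], [0.6874, -0.0606]]
top px [[323.7, 234.2], [292.3, 238.7], [280.4, 156.3], [311.2, 151.9]]
knob w px [[410.5 319.1]] foot/hinge
top px [[323.6, 233.1], [292.1, 237.5], [280.4, 155.2], [311.3, 150.8]]
knob w px [[410.2 323.6]] foot/hinge
tile [ 6.36000e-01 -2.50000e-01  1.30000e-02  5.72010e+01  1.23780e+02
  8.63430e+01  2.46785e+02]
sheet [6.29000e-01 2.42000e-01 3.00000e-02 5.91220e+01 1.39323e+02 5.19806e+02
 2.77849e+02]
sheet [ 4.65000e-01 -2.68000e-01 -1.00000e-01  5.99280e+01  1.39676e+02
  6.26980e+01  7.58070e+01]
```

```bash
cat >> h.py <<'E'
CX,CY,CW=.5635,-.0354,.157
def carr(x,y,z): return np.array([CX+np.cos(CW)*x-np.sin(CW)*y,CY+np.sin(CW)*x+np.cos(CW)*y,z])
def knob(th):
    f=th-np.arctan2(11,80); r=np.hypot(80,11)/1000
    return carr(.085-r*np.cos(f),0,.057+r*np.sin(f))
UP=np.array([0,0,.003])
OC=rv(down(CW))
def f(): return np.round(manip.get_contact_force(),1)
E
python3 - <<'E'
from h import *
manip.command_gripper(.05,40)
k=knob(0)+UP
manip.move_to(k+[0,0,.10],OC); manip.servo_line(k,OC,.1); print(f())
manip.command_gripper(.02,40); print('w',manip.get_width(),f())
for th in np.linspace(0,1.24,11)[1:]:
    manip.servo_line(knob(th)+UP,OC,.1); print(round(th,2),f(),round(manip.get_width(),4))
manip.command_gripper(.055); print(f())
p=knob(1.24)+UP
manip.servo_line(p+[0,0,.08],OC,.15); print(f(),manip.get_time())
manip.move_to(carr(-.10,0,.25),OC)
c,T=wshot(); cv2.imwrite('pics/w2.png',c["image"][:,:,::-1])
E
```

```text
[-0.2 -0.1 -0.1]
w 0.02910483365655958 [-1.   4.8  4.7]
0.12 [ 2.1  4.3 -7.7] 0.0293
0.25 [ 2.3  5.1 -8.2] 0.0293
0.37 [ 1.1  4.9 -8.7] 0.0294
0.5 [-1.5  4.6 -7.6] 0.0294
0.62 [-3.7  4.3 -6.1] 0.029
0.74 [-5.2  4.4 -3.5] 0.0289
0.87 [-6.3  4.6 -1.5] 0.0291
0.99 [-6.1  5.5  1.4] 0.0291
1.12 [-5.5  5.7  0.7] 0.029
1.24 [-5.2  6.6  1.5] 0.0292
[0.1 0.1 0.4]
[ 0.   0.5 -0.7] 8.5833
```

View pics/w2.png

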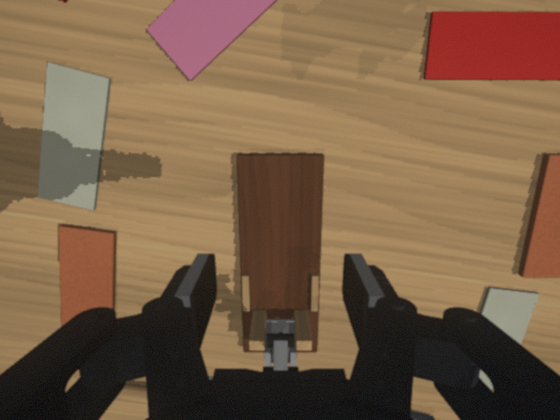

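The clip stays up and the force after release is about 0. Next I find the fingertip height at working opening with a touch on bare bench, then take a close look at the first tile.

```bash
cat >> h.py <<'E'
def look(kind,x,y,yaw,z=None,h=.22,back=.0):
    """go above thing, refine its pose with the wrist camera"""
    d=np.array([np.cos(yaw),np.sin(yaw)])*back
    manip.move_to([x-d[0],y-d[1],h],rv(down(yaw)))
    c,T=wshot(); o=find(c,T,kind,z)
    o=[q for q in o if np.hypot(q[0]-x,q[1]-y)<.06]
    return c,T,min(o,key=lambda q:np.hypot(q[0]-x,q[1]-y)) if o else None
E
python3 - <<'E'
from h import *
c=manip.camera("top"); 
for k in('tile','sheet'):
    for o in find(c,c["cam_to_world"],k): print(k,np.round(o,3))
manip.command_gripper(.062,25)
O=rv(down(.1))
manip.move_to([.5,.10,.06],O); manip.servo_line([.5,.10,.028],O,.08); f0=manip.get_contact_force()
for z in np.arange(.028,.012,-.001):
    manip.servo_line([.5,.10,z],O,.02); g=manip.get_contact_force()-f0
    if g[2]>2: break
print('contact z',z,g.round(1),manip.get_position())
manip.servo_line([.5,.10,.1],O,.15)
manip.command_gripper(.082)
c,T,o=look('tile',.467,.255,.144,back=.08)
print(np.round(o,4) if o else None,manip.get_time())
cv2.imwrite('pics/w3.png',c["image"][:,:,::-1])
if o: print(proj(c,T,[[o[0],o[1],.01]]))
E
```

```text
tile [ 6.29000e-01 -2.50000e-01 -4.00000e-03  5.15950e+01  1.31196e+02
  3.77527e+02  1.71879e+02]
sheet [6.30000e-01 2.42000e-01 3.20000e-02 6.12050e+01 1.39115e+02 2.06815e+02
 1.71031e+02]
contact z 0.01599999999999999 [-0.5 -0.4  6.9] [0.50010955 0.10001544 0.01647511]
None 16.325
```

View pics/w3.png

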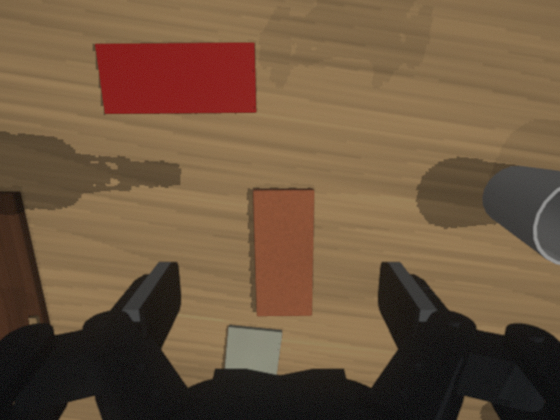

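The wrist view has the first tile at px (283,252), with corners around (253,188), (313,188), (312,315) and (257,316). My saturation threshold was too tight, so I loosen it and use a fit that handles shadow.

```bash
sed -i 's/t=((H>=5).*/t=((H>=4)\&(H<=13)\&(S>110)\&(V>75))/' h.py; python3 - <<'E'
from h import *
im=cv2.imread('pics/w3.png')[:,:,::-1].copy(); h=cv2.cvtColor(im,cv2.COLOR_RGB2HSV)
for a,b in[(283,252),(300,200),(180,80),(350,252),(100,170),(250,350),(10,250)]: print(a,b,h[b,a])
c,T,o=look('tile',.467,.255,.144,back=.08)
print(np.round(o,4) if o else None)
t=manip.camera("top")
for k in('tile','sheet'):
    for q in find(t,t["cam_to_world"],k): print(k,np.round(q,3))
E
```

```text
283 252 [  9 152 136]
300 200 [ 10 153 138]
180 80 [  1 199 137]
350 252 [ 18 110 142]
100 170 [ 18 109  91]
250 350 [ 33  33 139]
10 250 [ 12 135  68]
[4.659000e-01 2.577000e-01 1.509000e-01 6.036630e+01 1.410129e+02
 2.838493e+02 2.512493e+02]
tile [4.74000e-01 2.57000e-01 1.54000e-01 6.22350e+01 1.25445e+02 1.99246e+02
 2.24443e+02]
tile [ 6.29000e-01 -2.52000e-01 -4.00000e-03  6.00030e+01  1.37335e+02
  3.77252e+02  1.73267e+02]
sheet [ 4.65000e-01 -2.68000e-01 -1.03000e-01  6.15660e+01  1.41367e+02
  3.84260e+02  2.28685e+02]
sheet [ 5.20000e-01 -4.01000e-01 -1.93000e-01  6.15960e+01  1.41152e+02
  4.30023e+02  2.12008e+02]
sheet [6.30000e-01 2.42000e-01 3.20000e-02 6.12050e+01 1.39223e+02 2.06885e+02
 1.70863e+02]
```

```bash
cat >> h.py <<'E'
GO=-.03   # grasp offset along the long axis, towards the open end
def pickplace(kind,x,y,yaw,zl,dx=-.001,dy=0.):
    """fetch a layer lying on the bench near x,y and put it zl above the board"""
    manip.command_gripper(.082,25 if kind=='tile' else 20)
    c,T,o=look(kind,x,y,yaw,back=.08)
    print('seen',np.round(o,4) if o else None)
    if o is None or not(56<o[3]<64 and 134<o[4]<146): cv2.imwrite('pics/bad.png',c["image"][:,:,::-1]); raise SystemExit('bad view')
    x,y,yaw=o[:3]; O=rv(down(yaw)); g=np.array([x+GO*np.cos(yaw),y+GO*np.sin(yaw),0])
    zt=.0187 if kind=='tile' else .0182
    manip.move_to(g+[0,0,.09],O); manip.servo_line(g+[0,0,zt],O,.08); print('down',f())
    manip.command_gripper(.05); w=manip.get_width(); print('w',round(w,4),f())
    manip.servo_line(g+[0,0,.15],O,.12); print('lifted',f(),round(manip.get_width(),4))
    if manip.get_width()<.055: raise SystemExit('lost')
    sx=-.012+GO+dx; z=zt+.012+zl
    manip.move_to(carr(sx-.13,dy,.2),OC); manip.servo_line(carr(sx-.13,dy,z+.02),OC,.15)
    manip.servo_line(carr(sx,dy,z+.02),OC,.12); f0=manip.get_contact_force()
    manip.servo_line(carr(sx,dy,z+.0005),OC,.04); print('put',f()-f0.round(1))
    manip.command_gripper(.072); manip.servo_line(carr(sx,dy,z+.08),OC,.1)
    manip.servo_line(carr(sx-.06,dy,.25),OC,.2)
    print('t',manip.get_time())
def shot(name):
    manip.move_to(carr(-.12,0,.25),OC); c,T=wshot(); cv2.imwrite(f'pics/{name}.png',c["image"][:,:,::-1]); return c,T
def piled(c,T,kind,z):
    for o in find(c,T,kind,z):
        d=np.array(o[:2])-carr(-.012,0,0)[:2]; u=np.array([np.cos(CW),np.sin(CW)])
        if np.hypot(*d)<.08: print('pile',kind,'dx',(d@u*1000).round(1),'dy',((-d[0]*u[1]+d[1]*u[0])*1000).round(1),'yaw',round(o[2]-CW,3),np.round(o[3:5],1))
E
python3 - <<'E'
from h import *
pickplace('tile',.466,.2577,.151,0)
c,T=shot('p1'); piled(c,T,'tile',.022)
E
```

```text
seen [4.658000e-01 2.576000e-01 1.528000e-01 6.032440e+01 1.411514e+02
 2.800028e+02 2.518481e+02]
down [-1.1 -0.1  0.6]
w 0.0593 [-0.3 -0.4  6.2]
lifted [-0.7  0.3 -1.7] 0.059
put [-2.1 -0.3  6.4]
t 26.7917
```

View pics/p1.png

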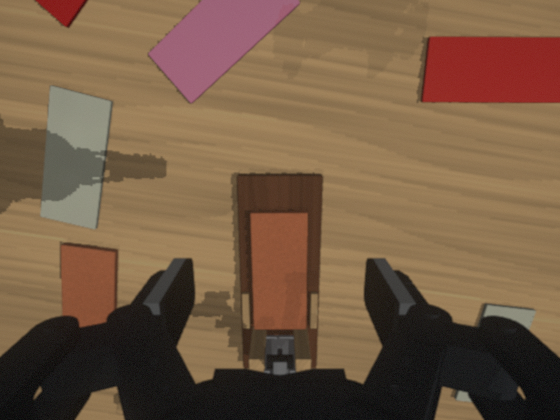

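The tile is on the board: near edge at row 212 and columns 250–308, on a board spanning columns 237–323 with its near edge at row 174. I quantify that, then add the first sheet.

```bash
sed -i 's/(V>75)/(V>VT)/; s/^def masks/VT=75\ndef masks/' h.py; sed -i 's/^def piled(c,T,kind,z):/&\n    global VT; VT=105/' h.py
python3 - <<'E'
from h import *
import h
c,T=wshot()
piled(c,T,'tile',.022); h.VT=75
def loc(uv,z):
    d=ray(c,T,uv,z)-[CX,CY]; return (np.c_[d@[np.cos(CW),np.sin(CW)],d@[-np.sin(CW),np.cos(CW)]]*1000).round(1).tolist()
print('board near corners',loc([[237.5,174],[322.5,174]],.012),'tile near',loc([[250,212],[308,212]],.022))
pickplace('sheet',.630,.242,.032,.010)
c,T=shot('p2'); piled(c,T,'sheet',.028)
E
```

```text
pile tile dx -1.1 dy -0.7 yaw 0.009 [ 59.6 138.8]
board near corners [[-120.3, -44.1], [-120.3, 43.9]] tile near [[-82.3, -31.2], [-82.3, 29.0]]
seen [6.302000e-01 2.424000e-01 2.890000e-02 5.911210e+01 1.382529e+02
 2.819780e+02 2.502473e+02]
down [ 0.  -0.2  0.8]
w 0.0596 [-0.8 -0.6  5.9]
lifted [-0.6  0.5 -0.6] 0.0591
put [-1.9 -1.4  7.6]
t 38.3417
pile sheet dx -2.9 dy -1.0 yaw 0.003 [ 58.8 138.5]
```

```bash
python3 - <<'E'
from h import *
import h
pickplace('tile',.630,-.251,0.0,.016)
c,T=shot('p3'); piled(c,T,'tile',.038); h.VT=75
pickplace('sheet',.465,-.268,-.10,.026)
c,T=shot('p4'); piled(c,T,'sheet',.044); 
cv2.imwrite('pics/top4.png',manip.camera("top")["image"][:,:,::-1])
E
```

```text
seen [ 6.281000e-01 -2.507000e-01  1.160000e-02  6.025570e+01  1.410959e+02
  2.794038e+02  2.508984e+02]
down [0.2 0.5 0.1]
w 0.0592 [0.1 0.9 5. ]
lifted [-0.1  0.8 -1.4] 0.0591
put [-2.1 -0.6  7.4]
t 49.1417
pile tile dx -1.1 dy -0.5 yaw 0.009 [ 59.5 138.6]
seen [ 4.648000e-01 -2.676000e-01 -9.850000e-02  5.921260e+01  1.379657e+02
  2.799749e+02  2.493008e+02]
down [ 0.5 -0.3  0.2]
w 0.0591 [-1.   0.3  5.4]
lifted [-0.4 -0.1 -0.6] 0.0593
put [-1.  -0.3  5.5]
t 59.5917
pile sheet dx -2.0 dy -0.8 yaw 0.006 [ 58.7 138.6]
```

View pics/p4.png

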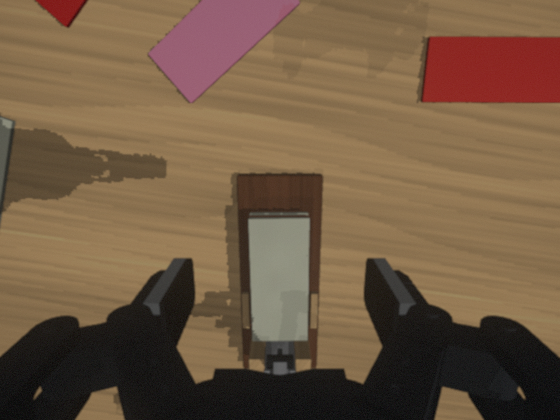

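The pile is square: sheet on top at columns 249–309, within about 3 mm of the seat by vision, and the clip is still up. Now I lower the clip.

```bash
python3 - <<'E'
from h import *
manip.command_gripper(.055,40)
p=knob(1.25)+UP
manip.move_to(p+[0,0,.10],OC); manip.servo_line(p,OC,.08); print(f())
manip.command_gripper(.02,40); print('w',manip.get_width(),f())
for th in [1.12,1.0,.88,.76,.66,.58,.52,.48,.455]:
    manip.servo_line(knob(th)+UP,OC,.06); print(th,f(),round(manip.get_width(),4))
manip.command_gripper(.055); print(f())
p=manip.get_position(); manip.servo_line(p+np.array([0,0,.12]),OC,.1)
c,T=shot('p5'); piled(c,T,'sheet',.044)
t=manip.camera("scene")["image"]; cv2.imwrite('pics/s5.png',cv2.resize(t[190:290,210:340],None,fx=6,fy=6,interpolation=cv2.INTER_CUBIC)[:,:,::-1])
print(manip.get_time())
E
```

```text
[-0.2  0.2 -0.2]
w 0.029135554017622203 [-2.3  4.9  5.2]
1.12 [-0.6  5.6  6.6] 0.0294
1.0 [-0.2  6.2  5.9] 0.0286
0.88 [-0.6  5.   3.7] 0.0295
0.76 [-1.   6.3  2.1] 0.0293
0.66 [0.6 5.3 0.8] 0.0294
0.58 [-0.9  5.9  1.4] 0.0296
0.52 [-1.   5.4  1. ] 0.0292
0.48 [-1.7  5.9  0.6] 0.0292
0.455 [-1.9  4.4  2.3] 0.0291
[-0.7  0.3  0. ]
67.6667
```

View pics/p5.png

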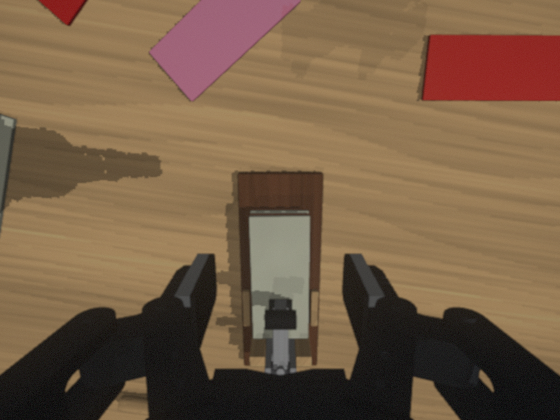

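View pics/s5.png

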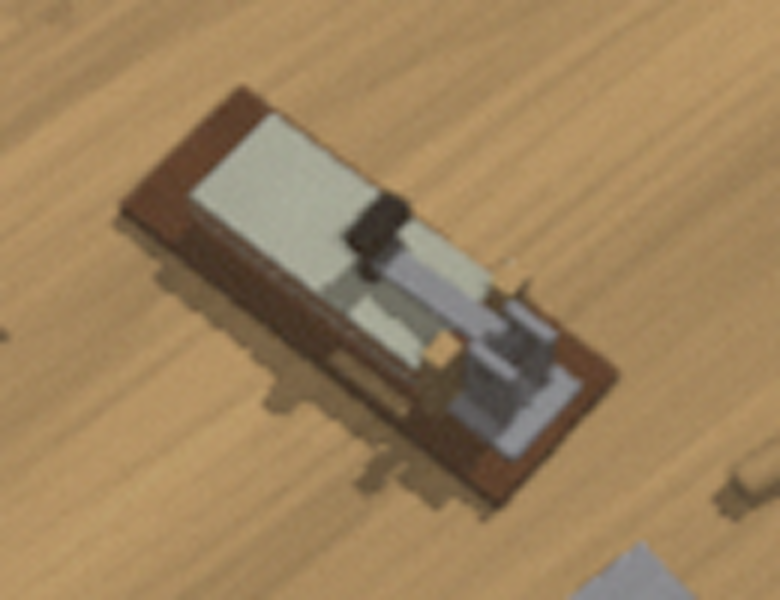

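The clip foot rests on the top sheet (scene crop: knob at (378,224)) and the pile is undisturbed. One numeric check of the clip angle after a short settle, then hand in.

```bash
python3 - <<'E'
from h import *
manip.hold(1.0)
c=manip.camera("scene")
for th in(.38,.42,.46,.6): print(th,proj(c,c["cam_to_world"],knob(th)).round(1))
im=c["image"][215:240,262:286]; m=(im.max(2)<45).astype(np.uint8)
n,_,st,ce=cv2.connectedComponentsWithStats(m); i=1+np.argmax(st[1:,4]); print('dark',st[i],ce[i]+[262,215],f(),manip.get_time())
manip.sign_off()
E
```

```text
0.38 [[272.3 228.1]]
0.42 [[272.5 227.7]]
0.46 [[272.8 227.4]]
0.6 [[274.  226.5]]Traceback (most recent call last):
  File "<stdin>", line 6, in <module>
    return _wrapfunc(a, 'argmax', axis=axis, out=out, **kwds)
    return bound(*args, **kwds)
ValueError: attempt to get argmax of an empty sequence
```

```bash
python3 - <<'E'
from rig import manip
print(manip.get_contact_force().round(1),manip.get_time()); manip.sign_off()
E
```

```text
[-0.1 -0.3  0.8] 68.7167
the job is handed in; nothing more can be done
```

I packed both terracotta tiles on the carrier board and handed the job in at 68.7 s. I raised the clip, stacked tile, sheet, tile, sheet at the seat, and lowered the clip onto the top sheet. The third sheet is left out as the spare, and I did not touch the look-alikes or the other things on the bench.

**Pile:** before I lowered the clip, the camera put every layer within 3 mm along and 1 mm across of the seat, and within 0.01 rad of square. The pictures after lowering show the pile in the same place.

**Clip:** the scene image puts the knob at about px (273,227), which matches an angle of 0.42 to 0.46 rad, the rest position for two tiles and two sheets. The wrist force was about 0 N with the gripper clear.

**Checks that failed:** the automatic knob detection crashed on its threshold, and the numeric re-measurement of the top sheet found nothing once the clip covered it. For both I relied on the pictures instead. I did not measure the clip's pressing force directly.

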